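Check the tea box lids and take the stiff one out of service

ROBOT

A 7-joint arm with a two-finger parallel gripper is mounted at the origin on a cart in front of the work surface, level with it; the furniture and walls round the work are solid. World frame = base frame: x ahead of the robot, y to its left, z up, the work surface at z = 0. Lengths are in m, angles in rad, forces in N, time in s.
With the tool pointing down it reaches from about 0.35 to 0.9 m from the base axis. Payload 8.1 kg.
Tool frame: the origin (TCP) lies midway between the tips of the shut fingers; the grasp point (between the pads) lies 19 mm behind it; z points along the fingers, y is the direction in which the jaws open and shut (so a half turn about z gives the same grasp; the last joint's range is limited). The gripper opens to 92 mm and grips with 3 to 60 N. Pads are 19 mm wide; open, the fingers measure 130 mm over their backs; the gripper's body (75 mm by 190 mm) begins 47 mm behind the grasp point.
Start: joints at [-1.382, 0.434, 0.025, 1.573, -0.012, 1.134, -0.075], TCP at [0.18, 0.599, 0.193] pointing down, gripper open.
Joint ranges: [-2.62, 2.62], [-0.44, 2.09], [-1.27, 1.32], [0.08, 2.57], [-1.32, 4.46], [0.12, 2], [-2.74, 2.74]. Speed limits (rad/s): [2.22, 2.22, 3.01, 3.01, 3.14, 3.14, 3.14].

INTERFACE

Orientations are given as a 3x3 rotation matrix whose columns are the frame's x, y, z axes.
In Python, from workcell import * gives the robot as it stands.
- The arm moves only by the shell command python3 -m jog 'ROWS' [FORCE]. ROWS is JSON, a list of rows, each an object with "travel": the shift along the tool's x, y, z as a fraction of full scale, a list of three; "angular": the turn, a rotation vector about the tool's x, y, z as a fraction of full scale, a list of three; "grip": the closure, from 0 (fully open) to 1 (shut). In form: [{"travel": [x, y, z], "angular": [rx, ry, rz], "grip": grip}, ...]. A call has 1 to 12 rows; each row is the pose to reach, as a shift and turn from the pose commanded when the call began, along the tool's axes at that moment, turning the shorter way round; what a row does not reach only later rows make up. Full scale, the value 1, is 20 cm for a shift and pi rad for a turn. A row lasts 1/10 s, in which the tool goes at most 50 mm and 8.59 degrees, less where a joint would pass 70% of its speed; a pose out of reach is approached as far as the arm can. A call with a number of a shift or a turn outside -1 to 1 is refused whole. A call with a gripper value outside its range is refused whole. The fingers move at their own pace and stop on an object; FORCE is the grip in N (left out, the last holds). Time passes only in rows, so rows that repeat a pose let the fingers close. It gives the time, the measured TCP pose, the force and the opening at its end, in the units of the state.
- get_state(): the state, without advancing time (a new reading comes with each control period).
- read_camera(name): name is "scene" or "top"; returns the picture (400x640x3 uint8, blue, green, red); there is no depth.
- calibration(name): a dict with "fx", "fy", "cx", "cy" (pixels), "cam_to_world" (4x4, takes a point from camera to world coordinates). Camera axes: x right, y up, looking along -z (the intrinsics and any distortion apply to the point x, -y, -z); pixel columns grow to the right and rows downward; lengths in m; the calibration is good to about 2 mm. A picture is of the moment at which its call begins. calibration takes no time and is no camera call.
- finish_job(): hands the job in, once; it reports no verdict.
Trained networks look in the newest picture that a camera, given by its name, has taken for a name from the list of things; names that differ only in an ending like _2 or _b are one class to them, and where a whole thing is asked for, a point or a joint stands for the part that bears it (a point fixed in the world has none). Each returns a list of dicts, best first, with "conf" (0 to 1); they miss things now and then, are a little off and sometimes report something else, mostly with a low value. They report only what shows in the picture. A call takes as long as a camera call. They do not tell look-alikes from the thing itself.
- outline_of(camera, target): "mask" (400x640 bool, what is visible of it).
- mark_of(camera, target): "centre" ([x, y, z] in m, in world coordinates, good to about 4 mm: a listed point, or the origin of a listed thing).
The state is a dict: "t": time; "joint_pos": joint angles; "qvel": joint speeds; "tau": joint torques, N m; "tool_pos": TCP position; "orientation": TCP orientation; "contact_force": force on the tool from outside, world axes, zero at the start; "moment": the same for the moment, N m; "grip_width": finger opening in m.
Only numpy, scipy, OpenCV 4.12 (cv2) and the standard library are available. Lean on these libraries where they do the work, as an engineer would, in place of code of your own. Each camera call takes 0.05 s, during which the arm holds its last target. There are 200 camera calls.

TASK

Check the hinged lids of the two tea boxes on the sloping stand, the one nearer to you first and then the farther one: take the brass tab and swing each lid up until it stands about square to its box. A good lid drops shut by itself when let go, a stiff one stays where it is left. Stand the box with the stiff lid flat and upright inside the black tray, leave the good box in its place on the stand, both with their lids shut, and do not disturb the mug or the shakers.

Things in the scene. Friction and masses are not known exactly. Their poses are not given: they have to be found in the camera images.
- stand: fixed dark wooden stand, 206 mm wide (y), 108 mm deep (x); its board slopes at 30 degrees, low edge and box fronts to its own -x (left as the robot sees it), with a ledge 10 mm thick and 12 mm high along it. Origin on the table under the board's centre, where the board's face is 55 mm high; z is up. The boxes stand 62 mm to either side of the middle, -y the nearer to the robot, +y the farther
- box_a_mid (a point): middle, half-way up, of one tea box: loose light wooden box, 95 mm long (its x), 64 mm wide (its y, the width to grasp), 66 mm high with lid, about 0.75 kg. Point 33 mm above the underside. Axes are the box's own: x to its hinge side, up the slope; z out of its lid, leaning 30 degrees to the stand's -x. Looks like the other box; which is stiff and which nearer must be found out
- box_b_mid (a point): middle of the other, identical-looking tea box; sizes and axes as for box_a_mid
- box_a_hinge (a point): middle of the hinge line of box_a, along the box's y, on the top rear edge of the box; it lies 47.5 mm in x and 25 mm in z from box_a_mid. Axes as box_a_mid
- box_b_hinge (a point): hinge line of box_b, as for box_a
- box_a_tab (a point): grip point on the brass tab on the lid of box_a: a flat tab 22 mm wide (y), 8 mm thick, that stands out 38 mm from the lid's front edge in the lid's plane. The point lies 25 mm out from that edge, 120 mm from the hinge line and, shut, 4 mm above the hinge's level. Moves with the lid; x axis points along the lid to the hinge. Pinched across its width it turns between the fingers as the lid swings
- box_b_tab (a point): brass tab of box_b, as for box_a
- box_a_lid (a joint): opening angle of the lid of box_a: 0 shut, 1.57 square to the box, 1.75 at its stop. A good lid (about 0.05 N m, its own weight) falls shut from any angle; a stiff lid (about 0.09 N m of friction) stays where it is left and has to be pushed or led shut
- box_b_lid (a joint): opening angle of the lid of box_b, as for box_a
- tray: fixed black plastic tray, 175 mm (x) by 285 mm (y), for the rejected box. Its floor is 3 mm above the table, its rim 13 mm high and 6 mm thick. Origin at the centre of the underside. Behind it and left of the stand a fixed steel bun warmer, 226 mm high, reaches from y = -0.22 to 0.12 m, front at x = 0.56 m, its bar handle out to x = 0.52 m at a height of 160 mm, from y = -0.15 to 0.04 m
- mug: blue and white mug, 78 by 112 mm with its handle, 92 mm high, to be left alone; origin at the centre of its underside
- salt: glass shaker with metal top, 44 mm across, 90 mm high, to be left alone; origin at the centre of its underside
- pepper: the other shaker, 44 mm across, 90 mm high, to be left alone; origin at the centre of its underside
Mind the look-alikes: they are no part of the job. Leave any red look-alike of the part that bears box_b_mid alone.

How it is judged:
By the outcome, as a careful person would: the job done as asked, in the order asked, and still so for the second after the job is handed in, with the robot touching nothing.
It also fails if it takes over 72 s, if anything falls off the work surface, if the arm or the gripper's body presses on something with over 40 N, if the wrist force passes 120 N, or if a joint passes its speed limit or range.

## Working session

There is one attempt and no reset: what is moved stays moved. The work goes in short steps, Python scripts to look and compute and a shell command to move; the robot and the scene stay as the last step left them, time stands still between calls to the robot, and variables do not carry over. Pictures are saved under pics/ and viewed, about 8 in all and at most 12, crops included, and the job is handed in when it is done.

```bash
ls; mkdir -p pics; python3 - <<'E'
from workcell import *
import cv2,numpy as np
s=get_state();print({k:np.round(v,3).tolist() for k,v in s.items()})
a=read_camera("scene");b=read_camera("top")
cv2.imwrite("pics/s1.png",a);cv2.imwrite("pics/t1.png",b)
for c in("scene","top"):
  print(c,np.round(calibration(c)["cam_to_world"],3).tolist(),calibration(c)["fx"])
  for n in("stand","box_a_mid","box_a_hinge","box_a_tab","tray","mug","salt"):
    print(n,[(np.round(d["centre"],3).tolist(),round(d["conf"],2)) for d in mark_of(c,n)])
E
```

```text
pics
{'t': 0.0, 'joint_pos': [-1.382, 0.435, 0.025, 1.574, -0.012, 1.134, -0.075], 'qvel': [0.001, -0.002, -0.001, 0.0, -0.001, -0.0, 0.002], 'tau': [0.0, -66.786, 0.985, -31.445, -0.06, 0.043, 0.0], 'tool_pos': [0.18, 0.598, 0.193], 'orientation': [[-0.958, 0.288, -0.0], [0.288, 0.958, -0.002], [-0.0, -0.002, -1.0]], 'contact_force': [0.1, 0.091, -0.331], 'moment': [-0.066, 0.021, 0.046], 'grip_width': 0.092}
scene [[0.88, 0.32, -0.35, -0.021], [-0.474, 0.621, -0.625, -0.89], [0.017, 0.716, 0.698, 0.998], [0.0, 0.0, 0.0, 1.0]] 436.2310575645282
stand [([0.495, -0.438, -0.002], 0.58)]
box_a_mid [([0.445, -0.394, 0.083], 0.89), ([0.551, -0.471, 0.123], 0.54)]
box_a_hinge [([0.435, -0.422, 0.127], 0.72), ([0.625, 0.203, -0.0], 0.52), ([0.476, -0.326, 0.072], 0.36)]
box_a_tab [([0.477, -0.328, 0.074], 0.93), ([0.452, 0.108, -0.002], 0.43)]
tray [([0.448, 0.107, 0.0], 0.92)]
mug [([0.623, 0.199, -0.002], 0.83), ([0.592, -0.376, 0.07], 0.65)]
salt [([0.604, 0.311, 0.0], 0.61)]
top [[-0.015, 0.991, -0.134, 0.291], [-1.0, -0.015, 0.004, -0.066], [0.002, 0.134, 0.991, 1.226], [0.0, 0.0, 0.0, 1.0]] 415.7721264287892
stand [([0.5, -0.437, 0.001], 0.84), ([0.478, -0.326, 0.068], 0.28)]
box_a_mid [([0.447, -0.396, 0.079], 0.78)]
box_a_hinge [([0.441, -0.424, 0.125], 0.91)]
box_a_tab [([0.478, -0.324, 0.068], 0.55)]
tray [([0.448, 0.104, -0.001], 0.74)]
mug [([0.623, 0.201, -0.001], 0.77)]
salt [([0.607, 0.305, -0.0], 0.75)]
```

View pics/s1.png

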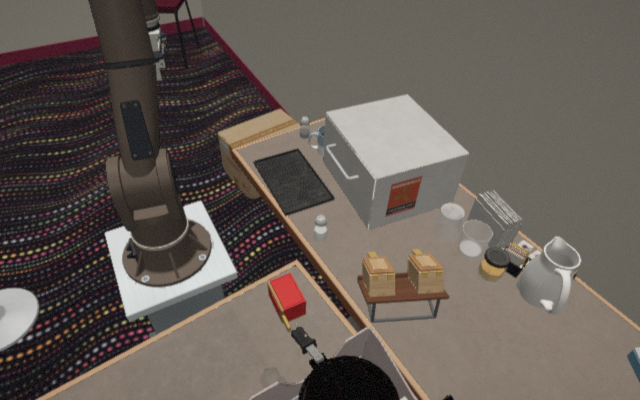

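View pics/t1.png

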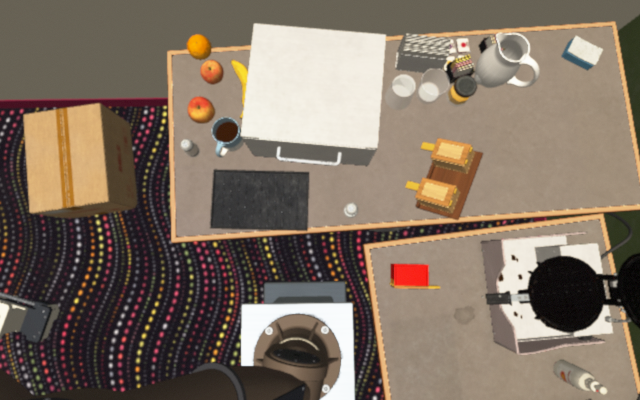

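The scene view shows the two light boxes on the stand at about (378,275) and (425,272). The red look-alike is on the side table at (287,298). The top view shows the near box at (437,192) with its tab at (412,187), the far box at (452,153) with its tab at (428,147), the red box at (410,275), and shakers at (350,210) and (187,147). The wooden pair with smaller and larger world x are the boxes meant. I'll fit the stand pose and check it in one crop.

```bash
cat > h.py <<'E'
from workcell import *
import numpy as np, cv2
from scipy.spatial.transform import Rotation as Ro
def proj(c,P):
    k=calibration(c);M=np.linalg.inv(k["cam_to_world"]);p=M[:3,:3]@np.asarray(P)+M[:3,3]
    return np.array([k["cx"]+k["fx"]*p[0]/-p[2],k["cy"]+k["fy"]*-p[1]/-p[2]])
c30,s30=np.sqrt(.75),.5
class Stand:   # origin x,y,yaw
    def __init__(s,x,y,yaw):
        s.o=np.array([x,y,0]);s.v=np.array([np.cos(yaw),np.sin(yaw),0]);s.u=np.array([-np.sin(yaw),np.cos(yaw),0]);s.z=np.array([0,0,1.])
        s.bx=c30*s.v+s30*s.z;s.bz=-s30*s.v+c30*s.z
    def mid(s,sg): return s.o-.0207*s.v+.062*sg*s.u+.0812*s.z
    def hinge(s,sg): return s.mid(sg)+.0475*s.bx+.025*s.bz
    def tab(s,sg,th=0):
        d=np.cos(th)*-s.bx+np.sin(th)*s.bz; n=np.cos(th)*s.bz+np.sin(th)*s.bx
        return s.hinge(sg)+.12*d+.004*n
    def Rdown(s): return np.array([-s.v,s.u,-s.z]).T
    def Rbox(s): return np.array([-s.bx,s.u,-s.bz]).T
def plan(p0,R0,pts):   # chain of (grasp? TCP p,R) absolute -> fractions, one call each
    for p,R in pts:
        print("travel",np.round(R0.T@(p-p0)/.2,3).tolist(),"ang",np.round(Ro.from_matrix(R0.T@R).as_rotvec()/np.pi,4).tolist(),"dist",round(float(np.linalg.norm(p-p0)),3))
        p0,R0=p,R
E
python3 - <<'E'
from h import *
from scipy.optimize import least_squares
obs=[]
for c in("scene","top"):
  read_camera(c)
  for n in("box_a_mid","box_a_hinge","box_a_tab","stand","pepper"):
    for d in mark_of(c,n):
      p=np.array(d["centre"]); obs.append((n,p)); print(c,n,p.round(3),round(d["conf"],2))
f={"box_a_mid":Stand.mid,"box_a_hinge":Stand.hinge,"box_a_tab":Stand.tab}
def res(q):
  S=Stand(*q);r=[]
  for n,p in obs:
    if n=="pepper":continue
    cs=[S.o] if n=="stand" else [f[n](S,1),f[n](S,-1)]
    e=min((p-x for x in cs),key=np.linalg.norm)
    if np.linalg.norm(e)<.04: r+=list(e)
    else: r+=[.04]*3
  return r
s=least_squares(res,[.4975,-.4375,np.radians(-111)],loss="soft_l1",f_scale=.005)
q=s.x;print("stand",q.round(4),np.degrees(q[2]));print(np.round(np.reshape(res(q),(-1,3))*1000,1))
S=Stand(*q)
for sg in(-1,1):print(S.mid(sg).round(3),S.hinge(sg).round(3),S.tab(sg).round(3))
ims=[]
for c,x0,y0 in(("scene",340,230),("top",390,120)):
  im=cv2.resize(read_camera(c)[y0:y0+110,x0:x0+115],None,fx=5,fy=5,interpolation=cv2.INTER_CUBIC)[:, :390*5//5+185]
  for sg in(-1,1):
    for g,col in((S.tab,(0,0,255)),(S.hinge,(255,0,0)),(S.mid,(0,255,0))):
      u=(proj(c,g(sg))-[x0,y0]+.5)*5;cv2.circle(im,tuple(int(t) for t in u),4,col,-1)
  ims.append(im[:,:400] if 0 else cv2.resize(im,(400,400*im.shape[0]//im.shape[1])))
cv2.imwrite("pics/c1.png",np.hstack(ims))
E
```

```text
scene box_a_mid [ 0.448 -0.393  0.085] 0.98
scene box_a_hinge [ 0.436 -0.425  0.125] 0.92
scene box_a_hinge [ 0.473 -0.326  0.072] 0.3
scene box_a_tab [ 0.476 -0.326  0.07 ] 0.84
scene box_a_tab [ 0.415 -0.161 -0.002] 0.71
scene stand [ 0.495 -0.442 -0.004] 0.71
scene stand [ 0.624  0.201 -0.002] 0.47
scene stand [ 0.564 -0.443  0.08 ] 0.42
scene pepper [ 0.412 -0.161 -0.005] 0.66
top box_a_mid [ 0.448 -0.396  0.08 ] 0.91
top box_a_hinge [ 0.44  -0.423  0.122] 0.77
top box_a_hinge [ 0.593 -0.377  0.069] 0.28
top box_a_tab [ 0.478 -0.325  0.068] 0.94
top stand [ 0.497 -0.438  0.001] 0.65
top pepper [ 0.412 -0.162 -0.004] 0.59
stand [ 0.4969 -0.4394 -1.9669] -112.69460881033807
[[ 0.3  3.3  3.6]
 [-0.4 -2.  -1.8]
 [40.  40.  40. ]
 [-1.7 -0.6 -0.5]
 [40.  40.  40. ]
 [-2.2 -2.2 -4.5]
 [40.  40.  40. ]
 [40.  40.  40. ]
 [ 0.2  0.1 -1. ]
 [ 3.6  0.1 -4.1]
 [40.  40.  40. ]
 [ 0.8  0.1 -2.4]
 [-0.3  1.5  1.1]]
[ 0.448 -0.396  0.081] [ 0.437 -0.423  0.127] [ 0.477 -0.325  0.07 ]
[ 0.562 -0.444  0.081] [ 0.551 -0.471  0.127] [ 0.592 -0.373  0.07 ]
```

View pics/c1.png

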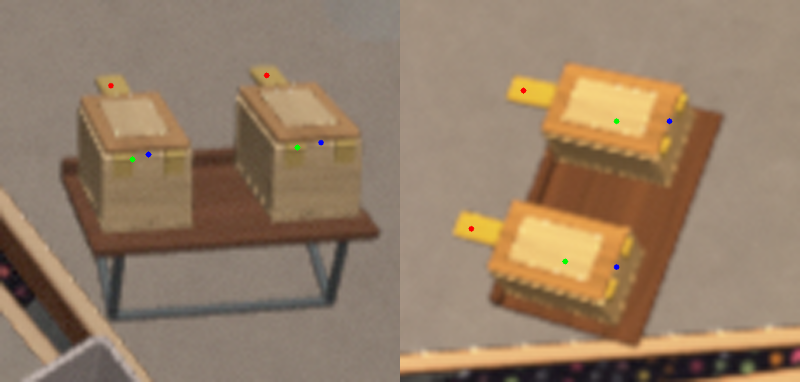

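The crop shows both tabs (red dots) on the brass tabs and the hinges between the plates, in both views. The near box is at (0.448,-0.396) and the far box at (0.562,-0.444), both wooden, not the red one. Next I plan the approach to the near tab.

```bash
cat >> h.py <<'E'
S=Stand(.4969,-.4394,-1.9669)
E
python3 - <<'E'
from h import *
s=get_state();R=S.Rdown();t=S.tab(-1)
W=[([.30,.44,.26],R),([.43,.29,.26],R),([.45,.10,.26],R),([.46,-.09,.26],R),([.475,-.27,.24],R),([t[0],t[1],.11],R),([t[0],t[1],t[2]-.019],R)]
plan(s["tool_pos"],s["orientation"],[(np.array(p),R) for p,R in W]); print(R.round(3).tolist())
E
```

```text
travel [-0.804, -0.586, -0.333] ang [0.0, -0.0, 0.5332] dist 0.21
travel [-0.441, 0.889, 0.0] ang [0.0, 0.0, 0.0] dist 0.198
travel [-0.838, 0.459, 0.0] ang [0.0, 0.0, 0.0] dist 0.191
travel [-0.857, 0.413, 0.0] ang [0.0, 0.0, 0.0] dist 0.19
travel [-0.801, 0.416, 0.1] ang [0.0, 0.0, 0.0] dist 0.182
travel [-0.249, 0.118, 0.65] ang [0.0, 0.0, 0.0] dist 0.141
travel [0.0, 0.0, 0.295] ang [0.0, 0.0, 0.0] dist 0.059
[[0.386, 0.923, -0.0], [0.923, -0.386, -0.0], [-0.0, 0.0, -1.0]]
```

```bash
r='{"travel":[-0.804,-0.586,-0.333],"angular":[0,0,0.5332],"grip":0}'
python3 -m jog '[{"travel":[-0.804,-0.586,-0.333],"angular":[0,0,0.5332],"grip":0},{"travel":[-0.804,-0.586,-0.333],"angular":[0,0,0.5332],"grip":0},{"travel":[-0.804,-0.586,-0.333],"angular":[0,0,0.5332],"grip":0},{"travel":[-0.804,-0.586,-0.333],"angular":[0,0,0.5332],"grip":0},{"travel":[-0.804,-0.586,-0.333],"angular":[0,0,0.5332],"grip":0},{"travel":[-0.804,-0.586,-0.333],"angular":[0,0,0.5332],"grip":0},{"travel":[-0.804,-0.586,-0.333],"angular":[0,0,0.5332],"grip":0},{"travel":[-0.804,-0.586,-0.333],"angular":[0,0,0.5332],"grip":0},{"travel":[-0.804,-0.586,-0.333],"angular":[0,0,0.5332],"grip":0},{"travel":[-0.804,-0.586,-0.333],"angular":[0,0,0.5332],"grip":0},{"travel":[-0.804,-0.586,-0.333],"angular":[0,0,0.5332],"grip":0},{"travel":[-0.804,-0.586,-0.333],"angular":[0,0,0.5332],"grip":0}]' 10
python3 -m jog '[{"travel":[-0.441,0.889,0],"angular":[0,0,0],"grip":0},{"travel":[-0.441,0.889,0],"angular":[0,0,0],"grip":0},{"travel":[-0.441,0.889,0],"angular":[0,0,0],"grip":0},{"travel":[-0.441,0.889,0],"angular":[0,0,0],"grip":0},{"travel":[-0.441,0.889,0],"angular":[0,0,0],"grip":0}]'
```

```text
t: 2.7
tool_pos: [0.3, 0.4401, 0.2601]
orientation: [[0.389, 0.921, 0.0], [0.921, -0.389, 0.0], [0.0, 0.0, -1.0]]
contact_force: [0.6, -0.5, 0.4]
grip_width: 0.0921
t: 3.2
tool_pos: [0.4348, 0.2835, 0.2608]
orientation: [[0.392, 0.92, 0.003], [0.92, -0.392, -0.001], [-0.0, 0.003, -1.0]]
contact_force: [0.0, -0.4, -0.3]
grip_width: 0.0919
```

```bash
python3 -m jog '[{"travel":[-0.838,0.459,0],"angular":[0,0,0],"grip":0},{"travel":[-0.838,0.459,0],"angular":[0,0,0],"grip":0},{"travel":[-0.838,0.459,0],"angular":[0,0,0],"grip":0},{"travel":[-0.838,0.459,0],"angular":[0,0,0],"grip":0},{"travel":[-0.838,0.459,0],"angular":[0,0,0],"grip":0}]'
python3 -m jog '[{"travel":[-0.857,0.413,0],"angular":[0,0,0],"grip":0},{"travel":[-0.857,0.413,0],"angular":[0,0,0],"grip":0},{"travel":[-0.857,0.413,0],"angular":[0,0,0],"grip":0},{"travel":[-0.857,0.413,0],"angular":[0,0,0],"grip":0},{"travel":[-0.857,0.413,0],"angular":[0,0,0],"grip":0}]'
python3 -m jog '[{"travel":[-0.801,0.416,0.1],"angular":[0,0,0],"grip":0},{"travel":[-0.801,0.416,0.1],"angular":[0,0,0],"grip":0},{"travel":[-0.801,0.416,0.1],"angular":[0,0,0],"grip":0},{"travel":[-0.801,0.416,0.1],"angular":[0,0,0],"grip":0},{"travel":[-0.801,0.416,0.1],"angular":[0,0,0],"grip":0},{"travel":[-0.801,0.416,0.1],"angular":[0,0,0],"grip":0}]'
python3 - <<'E'
from h import *
s=get_state();R=S.Rdown();t=S.tab(-1)
print(s["joint_pos"])
plan(s["tool_pos"],s["orientation"],[(np.array(p),R) for p in([t[0],t[1],.11],[t[0],t[1],t[2]-.019])])
E
```

```text
t: 3.7
tool_pos: [0.4506, 0.0941, 0.2606]
orientation: [[0.391, 0.921, 0.001], [0.921, -0.391, -0.0], [0.0, 0.001, -1.0]]
contact_force: [0.2, -0.2, -0.6]
grip_width: 0.0918
t: 4.2
tool_pos: [0.4599, -0.0955, 0.2606]
orientation: [[0.39, 0.921, 0.001], [0.921, -0.39, -0.002], [-0.001, 0.002, -1.0]]
contact_force: [0.4, 0.7, -0.0]
grip_width: 0.0918
t: 4.8
tool_pos: [0.4753, -0.2696, 0.2396]
orientation: [[0.385, 0.923, -0.001], [0.923, -0.385, 0.0], [-0.0, -0.001, -1.0]]
contact_force: [0.3, 0.7, 0.4]
grip_width: 0.0917
[-0.20808316  0.3292406   0.84278874  1.74425248 -0.26308473  1.18706216
  0.3127286 ]
travel [-0.252, 0.118, 0.648] ang [-0.0003, 0.0, 0.0003] dist 0.141
travel [0.0, 0.0, 0.295] ang [0.0, 0.0, 0.0] dist 0.059
```

```bash
python3 -m jog '[{"travel":[-0.252,0.118,0.648],"angular":[0,0,0],"grip":0},{"travel":[-0.252,0.118,0.648],"angular":[0,0,0],"grip":0},{"travel":[-0.252,0.118,0.648],"angular":[0,0,0],"grip":0},{"travel":[-0.252,0.118,0.648],"angular":[0,0,0],"grip":0},{"travel":[-0.252,0.118,0.648],"angular":[0,0,0],"grip":0}]'
python3 -m jog '[{"travel":[0,0,0.15],"angular":[0,0,0],"grip":0},{"travel":[0,0,0.295],"angular":[0,0,0],"grip":0},{"travel":[0,0,0.295],"angular":[0,0,0],"grip":0},{"travel":[0,0,0.295],"angular":[0,0,0],"grip":0}]'
python3 - <<'E'
from h import *
s=get_state()
print("tab-tcp",(S.Rdown().T@(S.tab(-1)-s["tool_pos"])).round(4))
ims=[]
for c,x0,y0 in(("scene",320,190),("top",370,110)):
  im=read_camera(c)[y0:y0+130,x0:x0+130]; ims.append(cv2.resize(im,(400,400),interpolation=cv2.INTER_CUBIC))
cv2.imwrite("pics/c2.png",np.hstack(ims))
E
```

```text
t: 5.3
tool_pos: [0.4779, -0.3238, 0.1106]
orientation: [[0.384, 0.923, -0.001], [0.923, -0.384, 0.001], [0.001, -0.001, -1.0]]
contact_force: [0.3, -0.3, 1.3]
grip_width: 0.0915
t: 5.7
tool_pos: [0.4788, -0.3248, 0.0535]
orientation: [[0.384, 0.923, 0.002], [0.923, -0.384, -0.0], [0.001, 0.002, -1.0]]
contact_force: [0.8, 0.0, 0.9]
grip_width: 0.0922
tab-tcp [-0.0008 -0.0011 -0.0166]
```

View pics/c2.png

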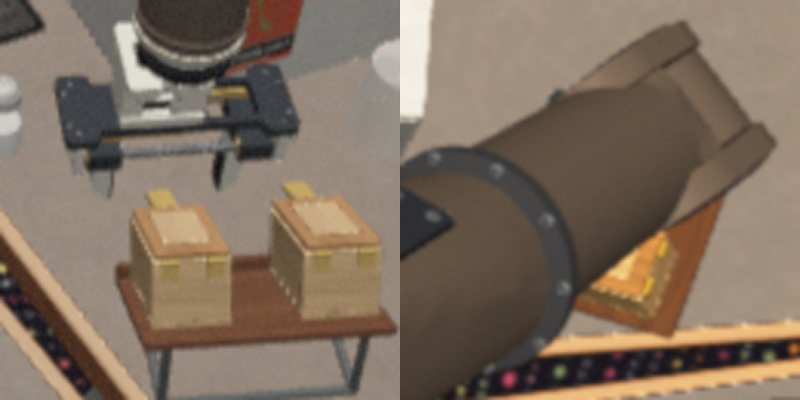

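```bash
python3 - <<'E'
from h import *
s=get_state();R=s["orientation"]
k=calibration("scene");print({a:b for a,b in k.items() if a!="cam_to_world"})
for nm,p in(("tcp",s["tool_pos"]),("tip+",s["tool_pos"]+R[:,1]*.05),("tip-",s["tool_pos"]-R[:,1]*.05),("tab",S.tab(-1)),("body",s["tool_pos"]-R[:,2]*.066)):
  print(nm,proj("scene",p).round(1),((proj("scene",p)-[320,190])*400/130).round(0))
im=read_camera("scene");x0,y0=330,195
im=cv2.resize(im[y0:y0+75,x0:x0+100],(800,600),interpolation=cv2.INTER_CUBIC)
for p in(s["tool_pos"]+R[:,1]*.05,s["tool_pos"]-R[:,1]*.05,S.tab(-1)):
  u=(proj("scene",p)-[x0,y0]+.5)*8;cv2.circle(im,tuple(int(t) for t in u),4,(0,0,255),-1)
cv2.imwrite("pics/c3.png",im)
E
```

```text
{'fx': 436.2310575645282, 'fy': 436.2310575645282, 'cx': 313.54019869089745, 'cy': 197.2026221707889}
tcp [371.3 257.9] [158. 209.]
tip+ [389.3 256.6] [213. 205.]
tip- [353.1 259.2] [102. 213.]
tab [371.3 254.2] [158. 198.]
body [374.  242.3] [166. 161.]
```

View pics/c3.png

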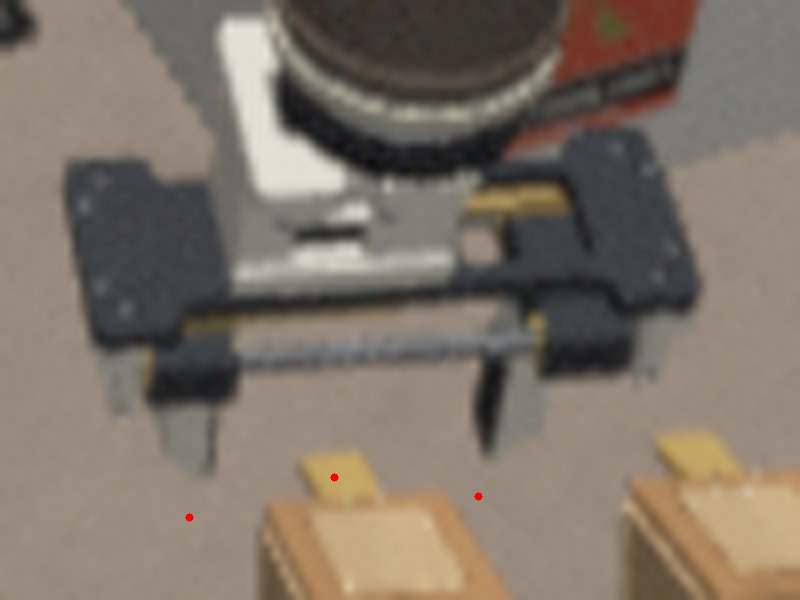

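The fingers straddle the tab: inner tips at (212,470) and (488,450) in the crop, tab at (340,475). The tips sit high because the open finger linkage is drawn back. Now I close on the tab.

```bash
python3 -m jog '[{"travel":[0,0,0.01],"angular":[0,0,0],"grip":1},{"travel":[0,0,0.01],"angular":[0,0,0],"grip":1},{"travel":[0,0,0.01],"angular":[0,0,0],"grip":1},{"travel":[0,0,0.01],"angular":[0,0,0],"grip":1},{"travel":[0,0,0.01],"angular":[0,0,0],"grip":1},{"travel":[0,0,0.01],"angular":[0,0,0],"grip":1},{"travel":[0,0,0.01],"angular":[0,0,0],"grip":1},{"travel":[0,0,0.01],"angular":[0,0,0],"grip":1}]' 8
python3 - <<'E'
from h import *
s=get_state();R0=s["orientation"];p0=s["tool_pos"];t0=S.tab(-1)
print("tab-tcp",(R0.T@(t0-p0)).round(4))
for d in range(0,93,8):
  th=np.radians(min(d,90)); print(min(d,90),np.round(R0.T@(S.tab(-1,th)-t0)/.2,3).tolist())
print(90,np.round(R0.T@(S.tab(-1,np.pi/2)-t0)/.2,3).tolist())
E
```

```text
t: 6.65
tool_pos: [0.4773, -0.3255, 0.0494]
orientation: [[0.386, 0.922, -0.0], [0.922, -0.386, 0.0], [-0.0, -0.0, -1.0]]
contact_force: [-0.1, -0.8, 0.8]
grip_width: 0.0326
tab-tcp [ 0.0005 -0.     -0.0207]
0 [0.0, 0.0, 0.0]
8 [0.034, -0.0, -0.076]
16 [0.057, -0.0, -0.157]
24 [0.069, -0.0, -0.24]
32 [0.069, -0.0, -0.324]
40 [0.058, -0.0, -0.407]
48 [0.035, -0.0, -0.487]
56 [0.001, -0.0, -0.564]
64 [-0.043, -0.0, -0.635]
72 [-0.097, -0.0, -0.699]
80 [-0.159, -0.0, -0.755]
88 [-0.229, -0.0, -0.802]
90 [-0.247, -0.0, -0.812]
```

```bash
python3 -m jog '[{"travel":[0,0,0],"angular":[0,0,0],"grip":1},{"travel":[0,0,0],"angular":[0,0,0],"grip":1},{"travel":[0,0,0],"angular":[0,0,0],"grip":1},{"travel":[0,0,0],"angular":[0,0,0],"grip":1},{"travel":[0,0,0],"angular":[0,0,0],"grip":1}]' 8
```

```text
t: 7.15
tool_pos: [0.4774, -0.3254, 0.0494]
orientation: [[0.386, 0.923, 0.0], [0.923, -0.386, 0.0], [0.0, 0.0, -1.0]]
contact_force: [0.2, -0.7, -0.4]
grip_width: 0.0003
```

```bash
python3 - <<'E'
from h import *
s=get_state();R=s["orientation"]
im=read_camera("scene");x0,y0=330,195
im=cv2.resize(im[y0:y0+75,x0:x0+100],(800,600),interpolation=cv2.INTER_CUBIC)
for p in(s["tool_pos"],S.tab(-1)):
  u=(proj("scene",p)-[x0,y0]+.5)*8;cv2.circle(im,tuple(int(t) for t in u),4,(0,0,255),-1)
cv2.imwrite("pics/c4.png",im)
for c in("scene","top"):
  read_camera(c); print([(np.round(d["centre"],3),round(d["conf"],2)) for d in mark_of(c,"box_a_tab")])
E
```

```text
[(array([ 0.478, -0.331,  0.074]), 0.92)]
[]
```

View pics/c4.png

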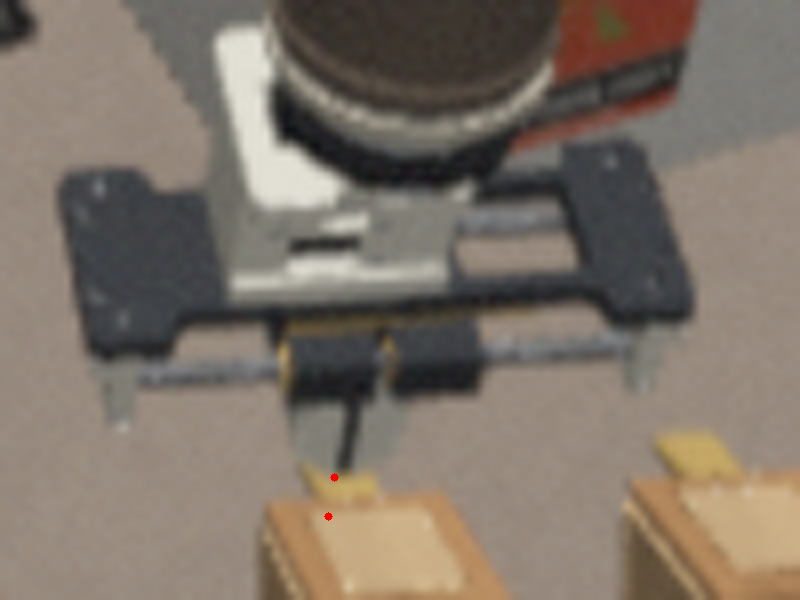

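The fingers shut on nothing. The closed tips at crop (345,472) overlap the tab from above, about 20 mm higher than the reported TCP projects. I'll open, go 18 mm lower and close again; that is safe in either reading.

```bash
python3 -m jog '[{"travel":[0,0,0],"angular":[0,0,0],"grip":0},{"travel":[0,0,0],"angular":[0,0,0],"grip":0},{"travel":[0,0,0],"angular":[0,0,0],"grip":0},{"travel":[0,0,0],"angular":[0,0,0],"grip":0},{"travel":[0,0,0],"angular":[0,0,0],"grip":0},{"travel":[0,0,0.05],"angular":[0,0,0],"grip":0},{"travel":[0,0,0.09],"angular":[0,0,0],"grip":0},{"travel":[0,0,0.09],"angular":[0,0,0],"grip":0}]'
python3 -m jog '[{"travel":[0,0,0],"angular":[0,0,0],"grip":1},{"travel":[0,0,0],"angular":[0,0,0],"grip":1},{"travel":[0,0,0],"angular":[0,0,0],"grip":1},{"travel":[0,0,0],"angular":[0,0,0],"grip":1},{"travel":[0,0,0],"angular":[0,0,0],"grip":1},{"travel":[0,0,0],"angular":[0,0,0],"grip":1},{"travel":[0,0,0],"angular":[0,0,0],"grip":1},{"travel":[0,0,0],"angular":[0,0,0],"grip":1},{"travel":[0,0,0],"angular":[0,0,0],"grip":1},{"travel":[0,0,0],"angular":[0,0,0],"grip":1},{"travel":[0,0,0],"angular":[0,0,0],"grip":1}]' 8
```

```text
t: 8.2
tool_pos: [0.4765, -0.3247, 0.0298]
orientation: [[0.386, 0.923, -0.002], [0.923, -0.386, 0.001], [0.0, -0.003, -1.0]]
contact_force: [-0.7, 0.8, -0.3]
grip_width: 0.0601
t: 9.3
tool_pos: [0.4786, -0.3257, 0.0318]
orientation: [[0.386, 0.923, 0.002], [0.923, -0.386, -0.001], [0.0, 0.002, -1.0]]
contact_force: [6.2, -0.7, 0.7]
grip_width: 0.0217
```

Gripped: the width reads 21.7 mm, which matches the tab. The real fingertips therefore lie about 20 mm behind the reported TCP along the tool, so I'll allow for that. Now I swing the lid.

```bash
python3 -m jog '[{"travel":[0.034,0,-0.076],"angular":[0,0,0],"grip":1},{"travel":[0.034,0,-0.076],"angular":[0,0,0],"grip":1},{"travel":[0.057,0,-0.157],"angular":[0,0,0],"grip":1},{"travel":[0.057,0,-0.157],"angular":[0,0,0],"grip":1},{"travel":[0.069,0,-0.24],"angular":[0,0,0],"grip":1},{"travel":[0.069,0,-0.24],"angular":[0,0,0],"grip":1},{"travel":[0.069,0,-0.324],"angular":[0,0,0],"grip":1},{"travel":[0.069,0,-0.324],"angular":[0,0,0],"grip":1},{"travel":[0.058,0,-0.407],"angular":[0,0,0],"grip":1},{"travel":[0.058,0,-0.407],"angular":[0,0,0],"grip":1}]' 8
python3 -m jog '[{"travel":[-0.023,0,-0.08],"angular":[0,0,0],"grip":1},{"travel":[-0.023,0,-0.08],"angular":[0,0,0],"grip":1},{"travel":[-0.057,0,-0.157],"angular":[0,0,0],"grip":1},{"travel":[-0.057,0,-0.157],"angular":[0,0,0],"grip":1},{"travel":[-0.101,0,-0.228],"angular":[0,0,0],"grip":1},{"travel":[-0.101,0,-0.228],"angular":[0,0,0],"grip":1},{"travel":[-0.155,0,-0.292],"angular":[0,0,0],"grip":1},{"travel":[-0.217,0,-0.348],"angular":[0,0,0],"grip":1},{"travel":[-0.217,0,-0.348],"angular":[0,0,0],"grip":1},{"travel":[-0.296,0,-0.4],"angular":[0,0,0],"grip":1},{"travel":[-0.296,0,-0.4],"angular":[0,0,0],"grip":1},{"travel":[-0.296,0,-0.4],"angular":[0,0,0],"grip":1}]' 8
python3 - <<'E'
from h import *
im=read_camera("scene");x0,y0=330,175
cv2.imwrite("pics/c5.png",cv2.resize(im[y0:y0+120,x0:x0+140],(700,600),interpolation=cv2.INTER_CUBIC))
E
```

```text
t: 10.3
tool_pos: [0.4823, -0.315, 0.1133]
orientation: [[0.386, 0.922, 0.002], [0.922, -0.386, -0.0], [0.001, 0.001, -1.0]]
contact_force: [1.7, 3.5, 1.3]
grip_width: 0.0222
t: 11.5
tool_pos: [0.459, -0.3705, 0.1934]
orientation: [[0.387, 0.922, 0.001], [0.922, -0.387, -0.001], [-0.001, 0.002, -1.0]]
contact_force: [1.4, 1.2, 4.1]
grip_width: 0.0215
```

View pics/c5.png

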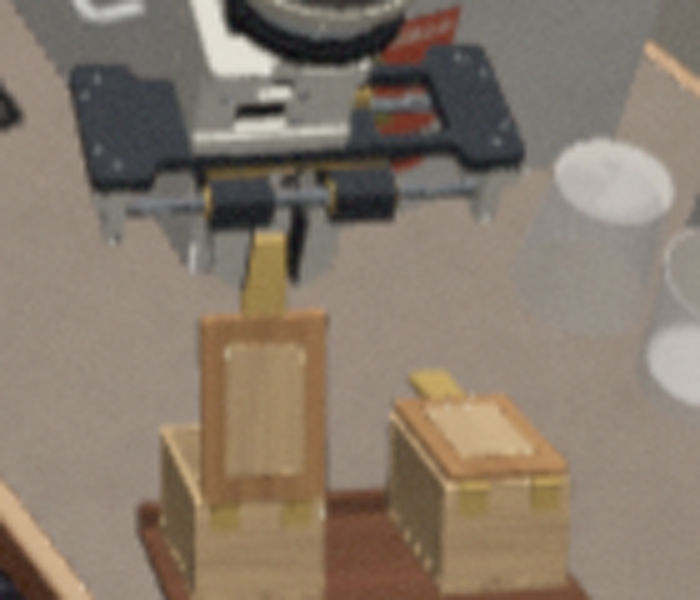

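The near lid stands up in the grip at about 90°, tab between the fingers at (265,270). Now I let go and wait a second.

```bash
python3 -m jog '[{"travel":[0,0,0],"angular":[0,0,0],"grip":0},{"travel":[0,0,0],"angular":[0,0,0],"grip":0},{"travel":[0,0,0],"angular":[0,0,0],"grip":0},{"travel":[0,0,0],"angular":[0,0,0],"grip":0},{"travel":[0,0,0],"angular":[0,0,0],"grip":0},{"travel":[0,0,0],"angular":[0,0,0],"grip":0},{"travel":[0,0,0],"angular":[0,0,0],"grip":0},{"travel":[0,0,0],"angular":[0,0,0],"grip":0},{"travel":[0,0,0],"angular":[0,0,0],"grip":0},{"travel":[0,0,0],"angular":[0,0,0],"grip":0},{"travel":[0,0,0],"angular":[0,0,0],"grip":0}]'
python3 - <<'E'
from h import *
im=read_camera("scene");x0,y0=330,175
cv2.imwrite("pics/c6.png",cv2.resize(im[y0:y0+120,x0:x0+140],(700,600),interpolation=cv2.INTER_CUBIC))
print([(np.round(d["centre"],3),round(d["conf"],2)) for d in mark_of("scene","box_a_tab")])
E
```

```text
t: 12.65
tool_pos: [0.459, -0.3694, 0.1928]
orientation: [[0.386, 0.923, 0.0], [0.923, -0.386, 0.0], [0.0, 0.0, -1.0]]
contact_force: [-0.4, 0.0, -0.8]
grip_width: 0.0917
[(array([ 0.456, -0.366,  0.233]), 0.79)]
```

View pics/c6.png

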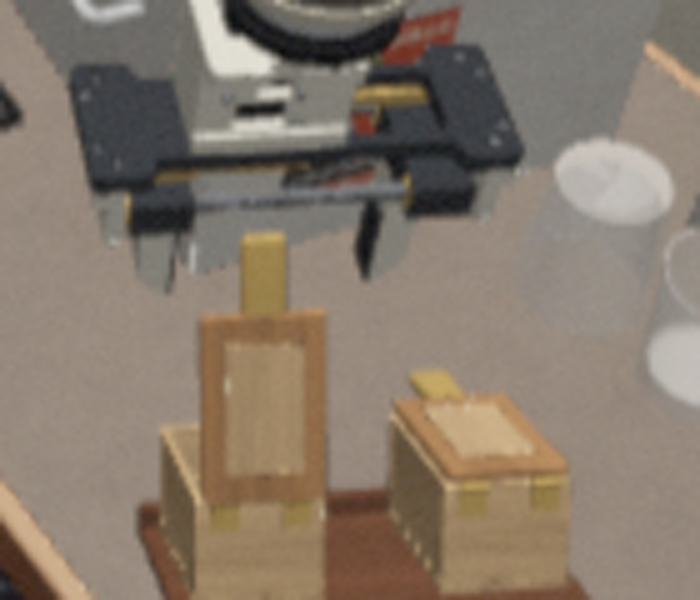

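The near lid stays up with the tab free at (265,270), so the near box is the stiff one. I re-take the tab and lead it shut.

```bash
python3 -m jog '[{"travel":[0,0,0],"angular":[0,0,0],"grip":1},{"travel":[0,0,0],"angular":[0,0,0],"grip":1},{"travel":[0,0,0],"angular":[0,0,0],"grip":1},{"travel":[0,0,0],"angular":[0,0,0],"grip":1},{"travel":[0,0,0],"angular":[0,0,0],"grip":1},{"travel":[0,0,0],"angular":[0,0,0],"grip":1},{"travel":[0,0,0],"angular":[0,0,0],"grip":1},{"travel":[0,0,0],"angular":[0,0,0],"grip":1},{"travel":[0,0,0],"angular":[0,0,0],"grip":1},{"travel":[0,0,0],"angular":[0,0,0],"grip":1},{"travel":[0,0,0],"angular":[0,0,0],"grip":1}]' 8
python3 -m jog '[{"travel":[0.079,0,0.052],"angular":[0,0,0],"grip":1},{"travel":[0.079,0,0.052],"angular":[0,0,0],"grip":1},{"travel":[0.141,0,0.108],"angular":[0,0,0],"grip":1},{"travel":[0.141,0,0.108],"angular":[0,0,0],"grip":1},{"travel":[0.195,0,0.172],"angular":[0,0,0],"grip":1},{"travel":[0.195,0,0.172],"angular":[0,0,0],"grip":1},{"travel":[0.239,0,0.243],"angular":[0,0,0],"grip":1},{"travel":[0.239,0,0.243],"angular":[0,0,0],"grip":1},{"travel":[0.273,0,0.32],"angular":[0,0,0],"grip":1},{"travel":[0.273,0,0.32],"angular":[0,0,0],"grip":1},{"travel":[0.296,0,0.4],"angular":[0,0,0],"grip":1},{"travel":[0.296,0,0.4],"angular":[0,0,0],"grip":1}]'
python3 -m jog '[{"travel":[0.011,0,0.083],"angular":[0,0,0],"grip":1},{"travel":[0.011,0,0.083],"angular":[0,0,0],"grip":1},{"travel":[0.011,0,0.167],"angular":[0,0,0],"grip":1},{"travel":[0.011,0,0.167],"angular":[0,0,0],"grip":1},{"travel":[-0.001,0,0.25],"angular":[0,0,0],"grip":1},{"travel":[-0.001,0,0.25],"angular":[0,0,0],"grip":1},{"travel":[-0.024,0,0.331],"angular":[0,0,0],"grip":1},{"travel":[-0.024,0,0.331],"angular":[0,0,0],"grip":1},{"travel":[-0.058,0,0.407],"angular":[0,0,0],"grip":1},{"travel":[-0.058,0,0.407],"angular":[0,0,0],"grip":1},{"travel":[-0.064,0,0.425],"angular":[0,0,0],"grip":1},{"travel":[-0.064,0,0.425],"angular":[0,0,0],"grip":1}]'
```

```text
t: 13.85
tool_pos: [0.4591, -0.3694, 0.1928]
orientation: [[0.386, 0.923, 0.0], [0.923, -0.386, -0.0], [0.0, 0.0, -1.0]]
contact_force: [-0.1, -0.3, 0.3]
grip_width: 0.0215
t: 15.05
tool_pos: [0.4816, -0.3145, 0.1123]
orientation: [[0.386, 0.923, -0.001], [0.923, -0.386, 0.0], [-0.0, -0.001, -1.0]]
contact_force: [0.8, -2.5, -1.6]
grip_width: 0.0219
t: 16.25
tool_pos: [0.4779, -0.3264, 0.0279]
orientation: [[0.386, 0.923, 0.001], [0.923, -0.386, 0.001], [0.001, 0.001, -1.0]]
contact_force: [2.4, -0.1, 6.1]
grip_width: 0.0219
```

```bash
python3 -m jog '[{"travel":[0,0,0],"angular":[0,0,0],"grip":0},{"travel":[0,0,0],"angular":[0,0,0],"grip":0},{"travel":[0,0,0],"angular":[0,0,0],"grip":0},{"travel":[0,0,0],"angular":[0,0,0],"grip":0},{"travel":[0,0,0],"angular":[0,0,0],"grip":0},{"travel":[0,0,0],"angular":[0,0,0],"grip":0},{"travel":[0,0,0],"angular":[0,0,0],"grip":0},{"travel":[0,0,-0.34],"angular":[0,0,0],"grip":0},{"travel":[0,0,-0.34],"angular":[0,0,0],"grip":0},{"travel":[0.006,0.62,-0.34],"angular":[0,0,0],"grip":0},{"travel":[0.006,0.62,-0.34],"angular":[0,0,0],"grip":0},{"travel":[0.006,0.62,-0.34],"angular":[0,0,0],"grip":0}]'
python3 -m jog '[{"travel":[0,0,0],"angular":[0,0,0],"grip":0},{"travel":[0,0,0.2],"angular":[0,0,0],"grip":0},{"travel":[0,0,0.325],"angular":[0,0,0],"grip":0},{"travel":[0,0,0.325],"angular":[0,0,0],"grip":0}]'
python3 - <<'E'
from h import *
s=get_state()
print("tab-tcp",(S.Rdown().T@(S.tab(1)-s["tool_pos"])).round(4),s["joint_pos"].round(2))
read_camera("scene");print([(np.round(d["centre"],3),round(d["conf"],2)) for d in mark_of("scene","box_a_tab")])
E
python3 -m jog '[{"travel":[0,0,0],"angular":[0,0,0],"grip":1},{"travel":[0,0,0],"angular":[0,0,0],"grip":1},{"travel":[0,0,0],"angular":[0,0,0],"grip":1},{"travel":[0,0,0],"angular":[0,0,0],"grip":1},{"travel":[0,0,0],"angular":[0,0,0],"grip":1},{"travel":[0,0,0],"angular":[0,0,0],"grip":1},{"travel":[0,0,0],"angular":[0,0,0],"grip":1},{"travel":[0,0,0],"angular":[0,0,0],"grip":1},{"travel":[0,0,0],"angular":[0,0,0],"grip":1},{"travel":[0,0,0],"angular":[0,0,0],"grip":1},{"travel":[0,0,0],"angular":[0,0,0],"grip":1}]' 8
```

```text
t: 17.45
tool_pos: [0.5958, -0.3734, 0.0959]
orientation: [[0.384, 0.924, 0.002], [0.924, -0.384, -0.001], [0.0, 0.002, -1.0]]
contact_force: [0.1, 0.8, -0.1]
grip_width: 0.0917
t: 17.85
tool_pos: [0.5889, -0.3712, 0.0271]
orientation: [[0.386, 0.922, -0.006], [0.922, -0.386, 0.004], [0.001, -0.007, -1.0]]
contact_force: [0.5, 0.6, 0.6]
grip_width: 0.092
tab-tcp [-0.0004  0.0035 -0.043 ] [ 0.1   0.79  0.66  1.57 -0.55  0.98  0.54]
[(array([ 0.475, -0.327,  0.073]), 0.66)]
t: 19.05
tool_pos: [0.5921, -0.3734, 0.0309]
orientation: [[0.386, 0.923, 0.001], [0.923, -0.386, -0.0], [0.0, 0.001, -1.0]]
contact_force: [2.3, -0.6, -1.1]
grip_width: 0.0219
```

Gripped on the far tab. I swing it the same way as the near one.

```bash
python3 -m jog '[{"travel":[0.034,0,-0.076],"angular":[0,0,0],"grip":1},{"travel":[0.034,0,-0.076],"angular":[0,0,0],"grip":1},{"travel":[0.057,0,-0.157],"angular":[0,0,0],"grip":1},{"travel":[0.057,0,-0.157],"angular":[0,0,0],"grip":1},{"travel":[0.069,0,-0.24],"angular":[0,0,0],"grip":1},{"travel":[0.069,0,-0.24],"angular":[0,0,0],"grip":1},{"travel":[0.069,0,-0.324],"angular":[0,0,0],"grip":1},{"travel":[0.069,0,-0.324],"angular":[0,0,0],"grip":1},{"travel":[0.058,0,-0.407],"angular":[0,0,0],"grip":1},{"travel":[0.058,0,-0.407],"angular":[0,0,0],"grip":1}]' 8
python3 -m jog '[{"travel":[-0.023,0,-0.08],"angular":[0,0,0],"grip":1},{"travel":[-0.023,0,-0.08],"angular":[0,0,0],"grip":1},{"travel":[-0.057,0,-0.157],"angular":[0,0,0],"grip":1},{"travel":[-0.057,0,-0.157],"angular":[0,0,0],"grip":1},{"travel":[-0.101,0,-0.228],"angular":[0,0,0],"grip":1},{"travel":[-0.101,0,-0.228],"angular":[0,0,0],"grip":1},{"travel":[-0.155,0,-0.292],"angular":[0,0,0],"grip":1},{"travel":[-0.217,0,-0.348],"angular":[0,0,0],"grip":1},{"travel":[-0.217,0,-0.348],"angular":[0,0,0],"grip":1},{"travel":[-0.296,0,-0.4],"angular":[0,0,0],"grip":1},{"travel":[-0.296,0,-0.4],"angular":[0,0,0],"grip":1},{"travel":[-0.296,0,-0.4],"angular":[0,0,0],"grip":1}]' 8
python3 - <<'E'
from h import *
read_camera("scene");print([(np.round(d["centre"],3),round(d["conf"],2)) for d in mark_of("scene","box_a_tab")],S.tab(1,np.pi/2).round(3))
E
python3 -m jog '[{"travel":[0,0,0],"angular":[0,0,0],"grip":0},{"travel":[0,0,0],"angular":[0,0,0],"grip":0},{"travel":[0,0,0],"angular":[0,0,0],"grip":0},{"travel":[0,0,0],"angular":[0,0,0],"grip":0},{"travel":[0,0,0],"angular":[0,0,0],"grip":0},{"travel":[0,0,0],"angular":[0,0,0],"grip":0},{"travel":[0,0,0],"angular":[0,0,0],"grip":0},{"travel":[0,0,0],"angular":[0,0,0],"grip":0},{"travel":[0,0,0],"angular":[0,0,0],"grip":0},{"travel":[0,0,0],"angular":[0,0,0],"grip":0},{"travel":[0,0,0],"angular":[0,0,0],"grip":0}]'
python3 - <<'E'
from h import *
im=read_camera("scene");x0,y0=330,175
cv2.imwrite("pics/c7.png",cv2.resize(im[y0:y0+120,x0:x0+140],(700,600),interpolation=cv2.INTER_CUBIC))
E
```

```text
t: 20.05
tool_pos: [0.5968, -0.3632, 0.1146]
orientation: [[0.386, 0.922, 0.002], [0.922, -0.386, -0.001], [0.0, 0.002, -1.0]]
contact_force: [0.1, 2.4, 0.6]
grip_width: 0.0216
t: 21.25
tool_pos: [0.5723, -0.4196, 0.194]
orientation: [[0.388, 0.922, 0.001], [0.922, -0.388, -0.002], [-0.001, 0.002, -1.0]]
contact_force: [-1.9, 3.5, 4.6]
grip_width: 0.0218
[(array([ 0.475, -0.325,  0.072]), 0.8)] [ 0.573 -0.418  0.233]
t: 22.45
tool_pos: [0.5734, -0.4172, 0.1922]
orientation: [[0.386, 0.923, 0.0], [0.923, -0.386, -0.0], [0.0, 0.0, -1.0]]
contact_force: [-0.9, 0.9, -0.3]
grip_width: 0.092
```

View pics/c7.png

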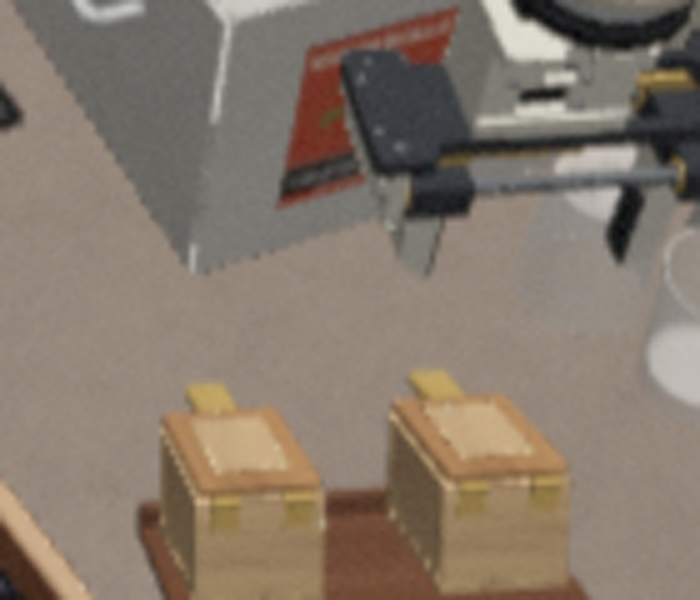

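The far lid has dropped shut (tab back at (437,385)), so the far box is good. The near lid is shut too (tab at (212,398)). The near box goes to the tray. I plan a tilted grasp with the 20 mm tip allowance.

```bash
python3 - <<'E'
from h import *
s=get_state();m=S.mid(-1);Rb=S.Rbox();Rd=S.Rdown();p=s["tool_pos"]
mid=p-.10*S.u+[0,0,.02]
Rt=np.array([[0,1,0],[1,0,0],[0,0,-1.]])
W=[(m+.075*S.bz,Rb),(m+.01*S.bz,Rb),(m-.030*S.bz,Rb),(m+.04*S.bz,Rb),(np.array([.44,-.33,.21]),Rd),(np.array([.43,-.15,.215]),Rt),(np.array([.43,.04,.215]),Rt),(np.array([.43,.13,.10]),Rt),(np.array([.43,.13,.012]),Rt)]
plan(p,s["orientation"],W); print(m+.075*S.bz,Rb.round(2).tolist())
E
```

```text
travel [0.041, -0.62, 0.23] ang [0.0, -0.1667, -0.0] dist 0.133
travel [0.0, -0.0, 0.325] ang [0.0, 0.0, 0.0] dist 0.065
travel [-0.0, 0.0, 0.2] ang [0.0, 0.0, 0.0] dist 0.04
travel [0.0, -0.0, -0.35] ang [0.0, 0.0, 0.0] dist 0.07
travel [-0.07, -0.164, -0.503] ang [0.0, 0.1667, -0.0] dist 0.107
travel [0.811, -0.393, -0.025] ang [0.0, 0.0, -0.1261] dist 0.18
travel [0.95, 0.0, 0.0] ang [0.0, 0.0, 0.0] dist 0.19
travel [0.45, 0.0, 0.575] ang [0.0, 0.0, 0.0] dist 0.146
travel [0.0, 0.0, 0.44] ang [0.0, 0.0, 0.0] dist 0.088
[ 0.46215569 -0.3617851   0.14615191] [[0.33, 0.92, -0.19], [0.8, -0.39, -0.46], [-0.5, 0.0, -0.87]]
```

```bash
python3 -m jog '[{"travel":[0.041,-0.62,0],"angular":[0,-0.1667,0],"grip":0},{"travel":[0.041,-0.62,0],"angular":[0,-0.1667,0],"grip":0},{"travel":[0.041,-0.62,0],"angular":[0,-0.1667,0],"grip":0},{"travel":[0.041,-0.62,0.1],"angular":[0,-0.1667,0],"grip":0},{"travel":[0.041,-0.62,0.23],"angular":[0,-0.1667,0],"grip":0},{"travel":[0.041,-0.62,0.23],"angular":[0,-0.1667,0],"grip":0},{"travel":[0.041,-0.62,0.23],"angular":[0,-0.1667,0],"grip":0}]'
python3 -m jog '[{"travel":[0,0,0.2],"angular":[0,0,0],"grip":0},{"travel":[0,0,0.2],"angular":[0,0,0],"grip":0},{"travel":[0,0,0.2],"angular":[0,0,0],"grip":0}]'
python3 - <<'E'
from h import *
s=get_state();m=S.mid(-1);Rb=S.Rbox()
plan(s["tool_pos"],s["orientation"],[(m-.03*S.bz,Rb)]);print(s["joint_pos"].round(2))
im=read_camera("scene");x0,y0=330,175
im=cv2.resize(im[y0:y0+120,x0:x0+140],(700,600),interpolation=cv2.INTER_CUBIC)
R=s["orientation"]
for b in(0,.02):
 for sg in(1,-1):
  u=(proj("scene",s["tool_pos"]-b*R[:,2]+sg*.046*R[:,1])-[x0,y0]+.5)*5;cv2.circle(im,tuple(int(t) for t in u),3,(0,0,255),-1)
cv2.imwrite("pics/c8.png",im)
E
```

```text
t: 23.2
tool_pos: [0.4619, -0.3627, 0.1471]
orientation: [[0.335, 0.922, -0.194], [0.798, -0.387, -0.461], [-0.5, -0.0, -0.866]]
contact_force: [-0.1, -1.2, -0.0]
grip_width: 0.0915
t: 23.5
tool_pos: [0.4535, -0.3827, 0.1133]
orientation: [[0.339, 0.921, -0.194], [0.797, -0.39, -0.461], [-0.5, 0.002, -0.866]]
contact_force: [0.1, 1.1, 0.4]
grip_width: 0.0917
travel [0.016, -0.0, 0.326] ang [-0.0003, -0.0001, -0.0016] dist 0.065
[-0.39  0.68  1.    1.92 -0.06  0.76  0.11]
```

View pics/c8.png

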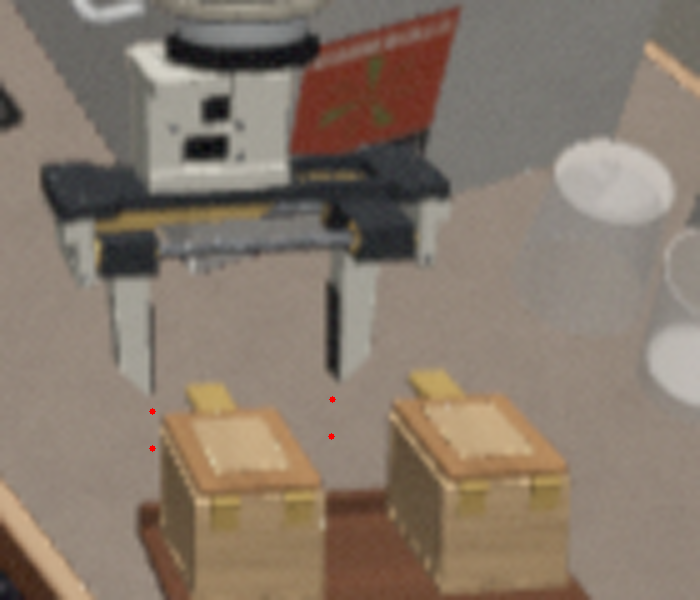

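The open fingers straddle the near box: tips at (152,392) and (338,380), box top between (160,410) and (325,490). The tips are 20–30 mm behind the TCP dot. I go 12 mm deeper than planned, which still clears the lid and board for either value, and close.

```bash
python3 -m jog '[{"travel":[0.016,0,0.2],"angular":[0,0,0],"grip":0},{"travel":[0.016,0,0.3],"angular":[0,0,0],"grip":0},{"travel":[0.016,0,0.386],"angular":[0,0,0],"grip":0},{"travel":[0.016,0,0.386],"angular":[0,0,0],"grip":0},{"travel":[0.016,0,0.386],"angular":[0,0,0],"grip":0}]'
python3 -m jog '[{"travel":[0,0,0],"angular":[0,0,0],"grip":1},{"travel":[0,0,0],"angular":[0,0,0],"grip":1},{"travel":[0,0,0],"angular":[0,0,0],"grip":1},{"travel":[0,0,0],"angular":[0,0,0],"grip":1},{"travel":[0,0,0],"angular":[0,0,0],"grip":1},{"travel":[0,0,0],"angular":[0,0,0],"grip":1},{"travel":[0,0,0],"angular":[0,0,0],"grip":1},{"travel":[0,0,0],"angular":[0,0,0],"grip":1}]' 35
```

```text
t: 24.05
tool_pos: [0.4415, -0.4138, 0.0445]
orientation: [[0.335, 0.922, -0.192], [0.799, -0.386, -0.462], [-0.5, 0.002, -0.866]]
contact_force: [-0.1, -0.4, -0.2]
grip_width: 0.0918
t: 24.85
tool_pos: [0.441, -0.4131, 0.0434]
orientation: [[0.334, 0.923, -0.193], [0.799, -0.386, -0.461], [-0.5, 0.0, -0.866]]
contact_force: [1.2, 3.9, 6.5]
grip_width: 0.0636
```

```bash
python3 -m jog '[{"travel":[0,0,-0.08],"angular":[0,0,0],"grip":1},{"travel":[0,0,-0.18],"angular":[0,0,0],"grip":1},{"travel":[0,0,-0.28],"angular":[0,0,0],"grip":1},{"travel":[0,0,-0.38],"angular":[0,0,0],"grip":1},{"travel":[0,0,-0.38],"angular":[0,0,0],"grip":1},{"travel":[0,0,-0.38],"angular":[0,0,0],"grip":1}]' 35
python3 - <<'E'
from h import *
s=get_state();Rd=S.Rdown();Rt=np.array([[0,1,0],[1,0,0],[0,0,-1.]])
W=[(np.array([.44,-.33,.22]),Rd),(np.array([.43,-.15,.225]),Rt),(np.array([.43,.03,.225]),Rt),(np.array([.43,.13,.10]),Rt)]
plan(s["tool_pos"],s["orientation"],W)
im=read_camera("scene");x0,y0=320,165
cv2.imwrite("pics/c9.png",cv2.resize(im[y0:y0+120,x0:x0+140],(700,600),interpolation=cv2.INTER_CUBIC))
E
```

```text
t: 25.45
tool_pos: [0.4551, -0.3776, 0.1081]
orientation: [[0.334, 0.923, -0.193], [0.8, -0.385, -0.461], [-0.499, -0.001, -0.866]]
contact_force: [-0.3, -0.1, -6.6]
grip_width: 0.0642
travel [-0.114, -0.162, -0.58] ang [-0.0002, 0.1665, 0.0002] dist 0.123
travel [0.811, -0.393, -0.025] ang [0.0, 0.0, -0.1261] dist 0.18
travel [0.9, 0.0, 0.0] ang [0.0, 0.0, 0.0] dist 0.18
travel [0.5, 0.0, 0.625] ang [0.0, 0.0, 0.0] dist 0.16
```

View pics/c9.png

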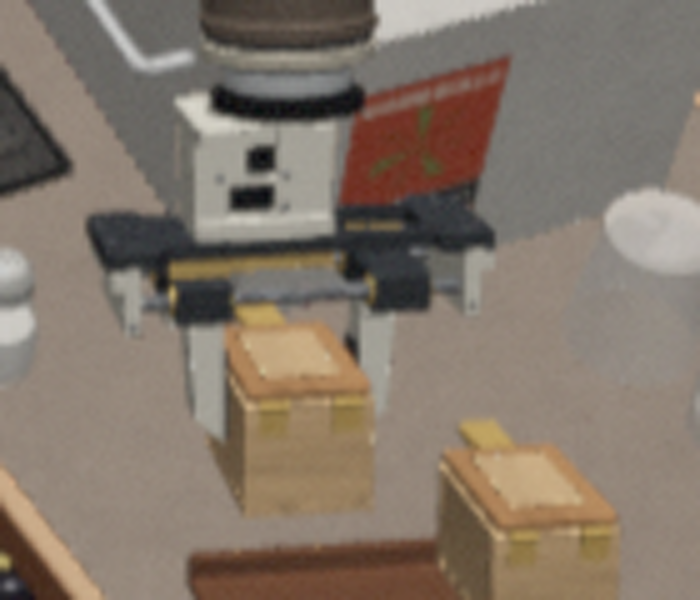

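The box hangs between the fingers with its lid shut (crop (300,420)), held with a 6.6 N load, and the other box is undisturbed. I carry it upright to the tray.

```bash
python3 -m jog '[{"travel":[-0.02,-0.03,-0.1],"angular":[0,0,0],"grip":1},{"travel":[-0.05,-0.06,-0.25],"angular":[0,0.03,0],"grip":1},{"travel":[-0.08,-0.1,-0.4],"angular":[0,0.07,0],"grip":1},{"travel":[-0.11,-0.16,-0.5],"angular":[0,0.1,0],"grip":1},{"travel":[-0.114,-0.162,-0.58],"angular":[0,0.14,0],"grip":1},{"travel":[-0.114,-0.162,-0.58],"angular":[0,0.1665,0],"grip":1},{"travel":[-0.114,-0.162,-0.58],"angular":[0,0.1665,0],"grip":1},{"travel":[-0.114,-0.162,-0.58],"angular":[0,0.1665,0],"grip":1}]' 35
python3 -m jog '[{"travel":[0.1,-0.05,-0.025],"angular":[0,0,-0.02],"grip":1},{"travel":[0.25,-0.12,-0.025],"angular":[0,0,-0.05],"grip":1},{"travel":[0.42,-0.2,-0.025],"angular":[0,0,-0.08],"grip":1},{"travel":[0.6,-0.29,-0.025],"angular":[0,0,-0.11],"grip":1},{"travel":[0.75,-0.36,-0.025],"angular":[0,0,-0.1261],"grip":1},{"travel":[0.811,-0.393,-0.025],"angular":[0,0,-0.1261],"grip":1},{"travel":[0.811,-0.393,-0.025],"angular":[0,0,-0.1261],"grip":1}]'
python3 -m jog '[{"travel":[0.1,0,0],"angular":[0,0,0],"grip":1},{"travel":[0.25,0,0],"angular":[0,0,0],"grip":1},{"travel":[0.42,0,0],"angular":[0,0,0],"grip":1},{"travel":[0.6,0,0],"angular":[0,0,0],"grip":1},{"travel":[0.78,0,0],"angular":[0,0,0],"grip":1},{"travel":[0.9,0,0],"angular":[0,0,0],"grip":1},{"travel":[0.9,0,0],"angular":[0,0,0],"grip":1}]'
python3 - <<'E'
from h import *
s=get_state();Rt=np.array([[0,1,0],[1,0,0],[0,0,-1.]])
plan(s["tool_pos"],s["orientation"],[(np.array([.43,.13,.16]),Rt),(np.array([.43,.13,.04]),Rt)])
for c in("scene","top"):
  read_camera(c)
  for n in("box_a_mid","box_a_tab","tray"):print(c,n,[(np.round(d["centre"],3),round(d["conf"],2)) for d in mark_of(c,n)])
E
```

```text
t: 26.3
tool_pos: [0.4386, -0.3312, 0.2195]
orientation: [[0.389, 0.921, -0.003], [0.921, -0.389, -0.002], [-0.003, -0.002, -1.0]]
contact_force: [1.0, 0.6, -7.0]
grip_width: 0.0634
t: 27.0
tool_pos: [0.43, -0.1464, 0.2243]
orientation: [[-0.007, 1.0, -0.003], [1.0, 0.007, -0.001], [-0.001, -0.003, -1.0]]
contact_force: [-0.3, -0.5, -7.0]
grip_width: 0.064
t: 27.7
tool_pos: [0.4302, 0.0331, 0.2246]
orientation: [[-0.006, 1.0, -0.001], [1.0, 0.006, -0.002], [-0.002, -0.001, -1.0]]
contact_force: [0.5, 0.2, -6.0]
grip_width: 0.0641
travel [0.485, 0.003, 0.322] ang [-0.0004, 0.0006, 0.002] dist 0.116
travel [0.0, 0.0, 0.6] ang [0.0, 0.0, 0.0] dist 0.12
scene box_a_mid [(array([0.43 , 0.034, 0.268]), 0.84)]
scene box_a_tab [(array([0.427, 0.104, 0.296]), 0.62)]
scene tray [(array([0.451, 0.106, 0.004]), 0.81)]
top box_a_mid [(array([0.43 , 0.024, 0.267]), 0.72)]
top box_a_tab []
top tray []
```

```bash
python3 -m jog '[{"travel":[0.1,0,0],"angular":[0,0,0],"grip":1},{"travel":[0.25,0,0.08],"angular":[0,0,0],"grip":1},{"travel":[0.4,0,0.2],"angular":[0,0,0],"grip":1},{"travel":[0.485,0.003,0.322],"angular":[0,0,0.002],"grip":1},{"travel":[0.485,0.003,0.322],"angular":[0,0,0.002],"grip":1},{"travel":[0.485,0.003,0.322],"angular":[0,0,0.002],"grip":1}]' 35
python3 -m jog '[{"travel":[0,0,0.15],"angular":[0,0,0],"grip":1},{"travel":[0,0,0.35],"angular":[0,0,0],"grip":1},{"travel":[0,0,0.52],"angular":[0,0,0],"grip":1},{"travel":[0,0,0.65],"angular":[0,0,0],"grip":1},{"travel":[0,0,0.72],"angular":[0,0,0],"grip":1},{"travel":[0,0,0.75],"angular":[0,0,0],"grip":1},{"travel":[0,0,0.75],"angular":[0,0,0],"grip":1}]'
python3 -m jog '[{"travel":[0,0,0.02],"angular":[0,0,0],"grip":1},{"travel":[0,0,0.04],"angular":[0,0,0],"grip":1},{"travel":[0,0,0.055],"angular":[0,0,0],"grip":1},{"travel":[0,0,0.055],"angular":[0,0,0],"grip":1}]'
```

```text
t: 28.7
tool_pos: [0.4308, 0.1259, 0.1609]
orientation: [[0.006, 1.0, -0.001], [1.0, -0.006, -0.002], [-0.002, -0.001, -1.0]]
contact_force: [0.6, 0.1, -6.5]
grip_width: 0.064
t: 29.4
tool_pos: [0.4316, 0.1258, 0.0115]
orientation: [[0.007, 1.0, 0.0], [1.0, -0.007, -0.001], [-0.001, 0.0, -1.0]]
contact_force: [-0.1, 0.3, -5.6]
grip_width: 0.0641
t: 29.8
tool_pos: [0.4308, 0.1265, 0.0001]
orientation: [[0.006, 1.0, -0.0], [1.0, -0.006, -0.0], [-0.0, -0.0, -1.0]]
contact_force: [-0.4, 0.2, -6.8]
grip_width: 0.0639
```

```bash
python3 -m jog '[{"travel":[0,0,0.01],"angular":[0,0,0],"grip":1},{"travel":[0,0,0.02],"angular":[0,0,0],"grip":1},{"travel":[0,0,0.025],"angular":[0,0,0],"grip":1},{"travel":[0,0,0.025],"angular":[0,0,0],"grip":1}]' 35
```

```text
t: 30.2
tool_pos: [0.4308, 0.1264, -0.005]
orientation: [[0.006, 1.0, -0.0], [1.0, -0.006, -0.001], [-0.001, -0.0, -1.0]]
contact_force: [0.3, -0.7, -6.1]
grip_width: 0.0636
```

```bash
python3 -m jog '[{"travel":[0,0,0.007],"angular":[0,0,0],"grip":1},{"travel":[0,0,0.013],"angular":[0,0,0],"grip":1},{"travel":[0,0,0.013],"angular":[0,0,0],"grip":1}]' 35
python3 -m jog '[{"travel":[0,0,0.006],"angular":[0,0,0],"grip":1},{"travel":[0,0,0.01],"angular":[0,0,0],"grip":1},{"travel":[0,0,0.01],"angular":[0,0,0],"grip":1}]' 35
python3 - <<'E'
from h import *
read_camera("scene")
for n in("box_a_mid","box_a_tab"):print(n,[(np.round(d["centre"],3),round(d["conf"],2)) for d in mark_of("scene",n)])
E
```

```text
t: 30.5
tool_pos: [0.4306, 0.1265, -0.006]
orientation: [[0.007, 1.0, -0.001], [1.0, -0.007, 0.001], [0.001, -0.001, -1.0]]
contact_force: [-8.4, -2.0, 29.2]
grip_width: 0.0636
t: 30.8
tool_pos: [0.4306, 0.1266, -0.0072]
orientation: [[0.008, 1.0, -0.0], [1.0, -0.008, 0.002], [0.002, -0.0, -1.0]]
contact_force: [-13.5, -3.0, 47.9]
grip_width: 0.064
box_a_mid [(array([0.428, 0.126, 0.035]), 0.9), (array([ 0.562, -0.444,  0.077]), 0.74)]
box_a_tab [(array([0.431, 0.193, 0.071]), 0.84)]
```

The box is on the tray floor (contact force, mid at z=0.035). I ease off, release, retreat straight up and wait.

```bash
python3 -m jog '[{"travel":[0,0,-0.008],"angular":[0,0,0],"grip":1},{"travel":[0,0,-0.015],"angular":[0,0,0],"grip":1},{"travel":[0,0,-0.015],"angular":[0,0,0],"grip":1}]' 35
python3 -m jog '[{"travel":[0,0,0],"angular":[0,0,0],"grip":0},{"travel":[0,0,0],"angular":[0,0,0],"grip":0},{"travel":[0,0,0],"angular":[0,0,0],"grip":0},{"travel":[0,0,0],"angular":[0,0,0],"grip":0},{"travel":[0,0,0],"angular":[0,0,0],"grip":0},{"travel":[0,0,-0.2],"angular":[0,0,0],"grip":0},{"travel":[0,0,-0.4],"angular":[0,0,0],"grip":0},{"travel":[0,0,-0.6],"angular":[0,0,0],"grip":0},{"travel":[0,0,-0.8],"angular":[0,0,0],"grip":0},{"travel":[0,0,-1],"angular":[0,0,0],"grip":0},{"travel":[0,0,-1],"angular":[0,0,0],"grip":0}]'
python3 -m jog '[{"travel":[-0.9,0,-0.2],"angular":[0,0,0],"grip":0},{"travel":[-0.9,0,-0.2],"angular":[0,0,0],"grip":0},{"travel":[-0.9,0,-0.2],"angular":[0,0,0],"grip":0},{"travel":[-0.9,0,-0.2],"angular":[0,0,0],"grip":0},{"travel":[-0.9,0,-0.2],"angular":[0,0,0],"grip":0},{"travel":[-0.9,0,-0.2],"angular":[0,0,0],"grip":0}]'
python3 - <<'E'
from h import *
im=read_camera("scene");t=read_camera("top")
for c in("scene","top"):
 for n in("box_a_mid","box_a_tab","mug","salt","stand"):print(c,n,[(np.round(d["centre"],3),round(d["conf"],2)) for d in mark_of(c,n)])
a=cv2.resize(im[100:330,230:460],(400,400));b=cv2.resize(t[100:240,175:315],(400,400))
cv2.imwrite("pics/c10.png",np.hstack([a,b]))
E
```

```text
t: 31.25
tool_pos: [0.431, 0.1264, -0.0065]
orientation: [[0.006, 1.0, 0.0], [1.0, -0.006, -0.001], [-0.001, 0.0, -1.0]]
contact_force: [-0.5, 0.5, -6.4]
grip_width: 0.0633
t: 32.35
tool_pos: [0.4338, 0.1275, 0.1982]
orientation: [[0.006, 1.0, 0.007], [1.0, -0.006, 0.004], [0.004, 0.007, -1.0]]
contact_force: [0.5, -0.5, -0.6]
grip_width: 0.0916
t: 32.95
tool_pos: [0.4295, -0.0537, 0.2334]
orientation: [[0.008, 1.0, -0.0], [1.0, -0.008, -0.0], [-0.0, -0.0, -1.0]]
contact_force: [0.5, 0.4, -0.6]
grip_width: 0.0918
scene box_a_mid [(array([0.429, 0.126, 0.035]), 0.94)]
scene box_a_tab [(array([0.428, 0.196, 0.065]), 0.95)]
scene mug [(array([0.626, 0.199, 0.002]), 0.78), (array([ 0.409, -0.161, -0.003]), 0.42)]
scene salt [(array([0.602, 0.31 , 0.003]), 0.44)]
scene stand [(array([ 0.496, -0.439,  0.   ]), 0.81), (array([0.427, 0.124, 0.034]), 0.47)]
top box_a_mid [(array([0.432, 0.124, 0.032]), 0.81)]
top box_a_tab [(array([0.432, 0.198, 0.062]), 0.7)]
top mug [(array([0.623, 0.199, 0.004]), 0.69)]
top salt [(array([ 0.606,  0.304, -0.   ]), 0.83), (array([ 0.589, -0.378,  0.07 ]), 0.42)]
top stand [(array([ 0.497, -0.435,  0.002]), 0.82)]
```

View pics/c10.png

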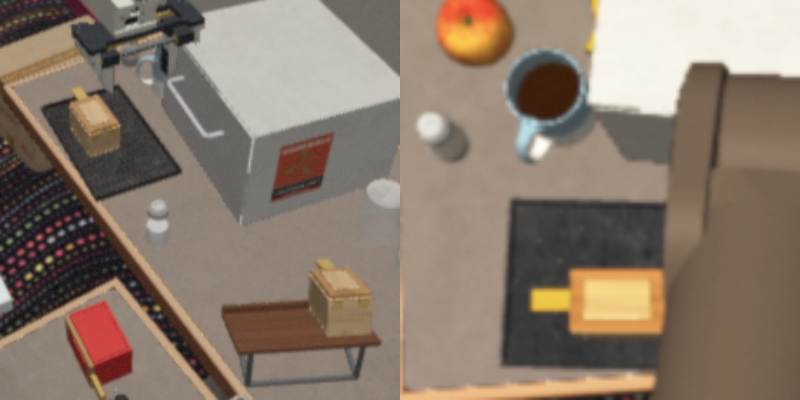

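The final view shows the box upright in the tray at (95,125) with its lid shut, and the good box on the stand at (340,300) with its lid shut. The mug, both shakers and the red box stand as before, and the gripper touches nothing. I'm handing in the job.

```bash
python3 -c "
from workcell import *
print(finish_job())"
```

```text
the job is handed in; nothing more can be done
None
```

I checked both lids, and the box with the stiff lid, the nearer one, now stands in the black tray. The whole job took about 33 s.

- **Near box (stiff):** I swung its lid to about 90° and let go; it stayed up. I led it shut, and after checking the far box I carried this one upright to the tray.
- **Far box (good):** its lid dropped shut by itself when let go at about 90°, and the box stayed in its place on the stand.

**Last checks:**
- **Tray box:** its middle is at (0.43, 0.125), 32–35 mm high, against an expected 36 mm. Its tab is 62–65 mm high, against 65 mm for a shut lid.
- **Good box:** still on the stand with its lid shut.
- **Mug and salt:** they measured within about 5 mm of where they started.
- **Pepper:** I did not measure it again on its own; one low-confidence detection labelled as the mug fell on its starting spot. It looks undisturbed in the last picture.

**What went wrong or disagreed:**
- My first pinch on the near tab closed on nothing. The fingertips turned out to be 20–30 mm behind the reported TCP in the pictures, and I corrected for that from then on.
- Setting the box down pressed it on the tray floor with up to 48 N at the wrist, through the box and below the 120 N limit. I eased off before letting go.

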